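# Start an offline copy on the drive dock

### The job

Start a drive-to-drive copy: press down the raised end of the rocker to switch the power block on, then press the round key on the drive dock right down and let it come up again, and last press the long bar key right down and keep it down - finish while still holding it down. Leave the square key alone, press no dock key before the power is on, and do not pick up, push aside or knock over the power block or anything else on the shelf.

Things in the scene. Friction and masses are not known exactly. Their poses are not given: they have to be found in the camera images.
- dock: Brushed aluminium drive dock fixed to the shelf, 150 mm (x) x 190 mm (y) x 55 mm high; origin centre of underside, z up. Its front (-x) faces the robot. Two steel bare drives stand in bays 42 mm behind the centre, 50 mm proud of the top. On the front strip of its top (40 mm in front of the centre) are three key plates side by side, 56 mm apart in y; which shape of key is in which of the three places changes.
- round_module: Fixed white key plate, 56 x 46 x 3 mm, on the dock's top, that carries the round key; origin centre of its underside (55 mm above the shelf), axes parallel to the dock's.
- round_top (a point): Centre of the top face of the round key: black plastic disc, 26 mm across; 68 mm above the shelf when up. Moves down with the key.
- round_key (a joint): Travel of the round key in m: 0 up, 0.006 fully down. Its plunger has spring force 2 N at rest rising to 5 N fully down; travel 6 mm, then a hard stop, at which the top still stands 4 mm proud of its plate; it springs back up when let go.
- square_module: Fixed white key plate, 56 x 46 x 3 mm, on the dock's top, that carries the square key; origin centre of its underside (55 mm above the shelf), axes parallel to the dock's.
- square_top (a point): Centre of the top face of the square key: black plastic, 26 x 26 mm; 68 mm above the shelf when up. Moves down with the key.
- square_key (a joint): Travel of the square key in m: 0 up, 0.006 fully down. Its plunger has spring force 2 N at rest rising to 5 N fully down; travel 6 mm, then a hard stop, at which the top still stands 4 mm proud of its plate; it springs back up when let go.
- bar_module: Fixed white key plate, 56 x 46 x 3 mm, on the dock's top, that carries the bar key; origin centre of its underside (55 mm above the shelf), axes parallel to the dock's.
- bar_top (a point): Centre of the top face of the long bar key: black plastic, 46 mm long (along the plate's x axis) and 15 mm wide; 68 mm above the shelf when up. Moves down with the key.
- bar_key (a joint): Travel of the bar key in m: 0 up, 0.006 fully down. Its plunger has spring force 2 N at rest rising to 5 N fully down; travel 6 mm, then a hard stop, at which the top still stands 4 mm proud of its plate; it springs back up when let go.
- power_block: Loose grey power block standing on the shelf left or right of the dock, 116 mm (x) x 72 mm (y) x 44 mm high, about 0.85 kg; origin centre of underside, z up. On its top a black rocker 44 mm long (along x) and 24 mm wide, its pivot 22 mm from the block's centre on the -x side (towards the robot), and a flat round white socket face on the +x side.
- rocker (a joint): Angle of the rocker about the block's y axis: about -0.18 rad off, +0.18 rad on. Off, its +x end (next to the socket face) stands raised, about 8 mm above its final height; pressing that end straight down about 8 mm turns it on against friction (about 3 N at the end), to a hard stop. It stays where it is left. The rocker's top is a shallow V, so that the pressed half ends level, 6 mm above the block's top.
- rocker_end (a point): Point on the rocker's top face 18 mm from its pivot on the +x half, the half to press down (raised when off, about 57 mm above the shelf; about 50 mm when on). Moves with the rocker.
- drive1: Loose bystander: black plastic external drive standing upright on its long edge, 22 mm (x) x 112 mm (y) x 80 mm high; origin centre of underside.
- drive2: Loose bystander: black plastic external drive standing upright on its long edge, 22 mm (x) x 112 mm (y) x 80 mm high; origin centre of underside.
- drive3: Loose bystander: black plastic external drive standing upright on its long edge, 22 mm (x) x 112 mm (y) x 80 mm high; origin centre of underside.
- case: Loose bystander: grey silicone bumper case, a shallow open tray 126 (x) x 88 (y) x 22 mm high; origin centre of underside. It lies on the other side of the dock from the power block.
- screwdriver: Loose bystander: small dark steel screwdriver 140 mm long lying on the shelf left of the dock, in front of the jar, along its own x axis.
- screw_jar: Loose bystander: small closed jar of screws, 48 mm across, 55 mm high; origin centre of underside.
Things that resemble listed ones, but are neither listed nor needed, are in the scene too. There is more than one size of the power_block; the one meant has the size given above.

How it is judged:
By the outcome, as a careful person would: the job done as asked, in the order asked, and still so for the second after the job is handed in, while the arm keeps its last pose, push and grip.
It also fails if it takes over 43 s, if anything falls off the work surface, if the arm or the gripper's body presses on something with over 40 N, if the wrist force passes 120 N, or if a joint passes its speed limit or range.

### The arm

A 6-joint arm with a two-finger parallel gripper is mounted at the origin on the work surface. World frame = base frame: x ahead of the robot, y to its left, z up, the work surface at z = 0. Lengths are in m, angles in rad, forces in N, time in s.
With the tool pointing down it reaches from about 0.25 to 0.725 m from the base axis. Payload 4 kg.
Tool frame: the origin (TCP) lies midway between the tips of the shut fingers; the grasp point (between the pads) lies 19 mm behind it; z points along the fingers, y is the line along which they close (so a half turn about z gives the same grasp; the last joint's range is limited). The gripper opens to 85 mm and grips with 20 to 120 N. Pads are 22 mm wide; open, the fingers measure 114 mm over their backs; the gripper's body (76 mm by 85 mm) begins 54 mm behind the grasp point. The pads swing forward as they close: fully open they stand 13 mm farther back than shut.
Start: joints at [-1.147, 0.241, 0.005, 1.335, 0, 1.571], TCP at [0.206, -0.456, 0.231] pointing down, gripper open.
Joint ranges: [-2.72, 2.72], [-1.05, 1.87], [-1.09, 1.28], [-1.99, 2.15], [-1.42, 1.44], [-3.14, 3.14]. Speed limits (rad/s): [2.79, 2.79, 3.14, 3.14, 3.14, 3.14].

### API

Orientations are given as a unit quaternion [x, y, z, w].
In Python, from station import bot, cams gives the robot as it stands. Calls block until the motion is done:
- bot.movep(position, orientation): joint-space move of the TCP to a pose.
- bot.line_to(position, orientation=None, vel=0.15, threshold=None): straight line of the TCP; orientation=None keeps the orientation; vel is the mean speed in m/s. With threshold (N) it stops when the force on the tool has changed by that much, and returns True; else False.
- bot.goto_joints(angles): joint-space move.
- bot.command_gripper(opening): opening from 0.0 (shut) to 1.0 (fully open); the grip force is fixed at half the most; returns when the fingers have stopped.
- bot.dwell(seconds).
- bot.solve_ik(position, orientation): joint angles nearest the present ones, or None.
- cams.snapshot(name): name is "scene" or "top" or "wrist"; returns a dict with "pixels" (400x640x3 uint8, red, green, blue), "fx", "fy", "cx", "cy" (pixels), "k1" (the pictures are not rectified: a ray, as slopes to the right and down, at radius r is drawn at 1 + k1 r^2 times it, then the intrinsics apply), "R" (3x3) and "t" (3): a world point X has camera coordinates R X + t. Camera axes: x right, y down, z forward; pixel columns grow to the right and rows downward; lengths in m; the calibration is good to about 2 mm. A picture is of the moment at which its call begins. There is no depth.
A pose or a line that the arm cannot do raises bot.PlanningError and nothing moves.
- bot.close_job(): hands the job in; it is judged then, once.
Readings, each from a call of its own:
- bot.get_time(): time.
- bot.get_joint_pos(): joint angles.
- bot.get_qvel(): joint speeds.
- bot.get_tau(): joint torques, N m.
- bot.get_tool_pos(): TCP position.
- bot.get_orientation(): TCP orientation.
- bot.get_wrist_force(): force on the tool from outside, world axes, zero at the start.
- bot.get_moment(): the same for the moment, N m.
- bot.get_finger_gap(): opening from 0.0 (shut) to 1.0 (fully open).
- bot.get_gripper_force(): force on a finger pad.
Only numpy, scipy, OpenCV 4.12 (cv2) and the standard library are available. Lean on these libraries where they do the work, as an engineer would, in place of code of your own. Each camera call takes 0.05 s, during which the arm holds its last target. There are 200 camera calls.

## Working session

There is one attempt and no reset: what is moved stays moved. The work goes in short steps, each a Python script; the robot and the scene stay as the last script left them, time stands still between calls to the robot, and variables do not carry over. Pictures are saved under pics/ and viewed, at most 10 in all, crops included, and the job is handed in when it is done.

```bash
mkdir -p pics; ls
cat > h.py <<'E'
import numpy as np, cv2
from station import bot, cams
def save(n,f):
    s=cams.snapshot(n); cv2.imwrite(f,s["pixels"][:,:,::-1]); np.save(f[:-4]+'.npy',{k:s[k] for k in s},allow_pickle=True); return s
def load(f): return np.load(f,allow_pickle=True).item()
def proj(s,X):
    c=np.atleast_2d(X)@np.array(s["R"]).T+np.array(s["t"]); x=c[:,:2]/c[:,2:]
    x=x*(1+s["k1"]*(x**2).sum(1,keepdims=True)); return x*[s["fx"],s["fy"]]+[s["cx"],s["cy"]]
def pix(s,uv,z):
    d=(np.array(uv,float)-[s["cx"],s["cy"]])/[s["fx"],s["fy"]]; x=d.copy()
    for _ in range(20): x=d/(1+s["k1"]*(x**2).sum())
    R=np.array(s["R"]);r=R.T@np.append(x,1);o=-R.T@np.array(s["t"]); return o+r*(z-o[2])/r[2]
E
python3 - <<'E'
from h import *
for n in("top","scene"):
    s=save(n,f"pics/{n}0.png"); print(n,s["fx"],s["k1"],-np.array(s["R"]).T@s["t"])
print(bot.get_time(),bot.get_orientation())
E
```

```text
pics
top 471.902460421559 -0.03000967559930165 [0.34409018 0.02106549 1.14057895]
scene 368.5336676779186 0.005217363715224957 [1.20378328 0.42462503 0.73736705]
0.1 [ 9.77637610e-01  2.10294603e-01 -1.97829378e-04 -9.18752591e-04]
```

View pics/top0.png

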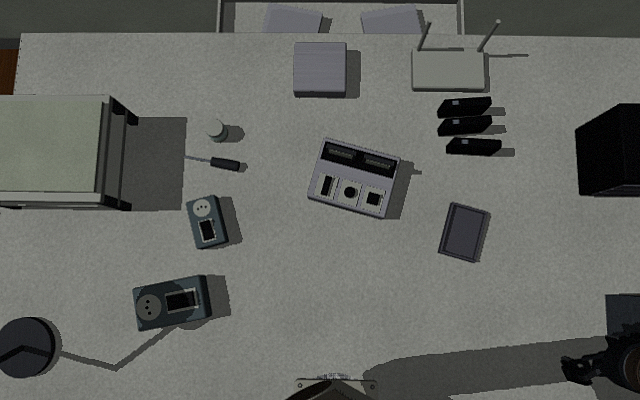

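View pics/scene0.png

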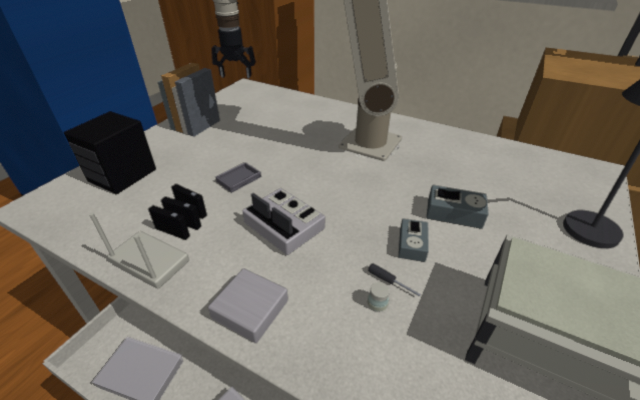

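Top view: the power block candidates are the small block at (207,222) and the large block at (172,302). The small one is about 50x31 px, which matches 116x72 mm. The dock is at (355,178), with the bar key at (327,186), round at (350,192) and square at (373,199). The case, drives, jar and screwdriver are clear of these. I'll check this in one close crop.

Run:
```python
import cv2,numpy as np
i=cv2.imread('pics/top0.png')
a=cv2.resize(i[185:255,180:250],None,fx=5.5,fy=5.5,interpolation=2)
b=cv2.resize(i[132:222,302:407],None,fx=3.85,fy=3.85,interpolation=2)
o=np.zeros((385,800,3),np.uint8);o[:a.shape[0],:385]=a[:385];o[:b.shape[0],390:390+b.shape[1]]=b[:385]
cv2.imwrite('pics/crop.png',o)
```

```text
(no output)
```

View pics/crop.png

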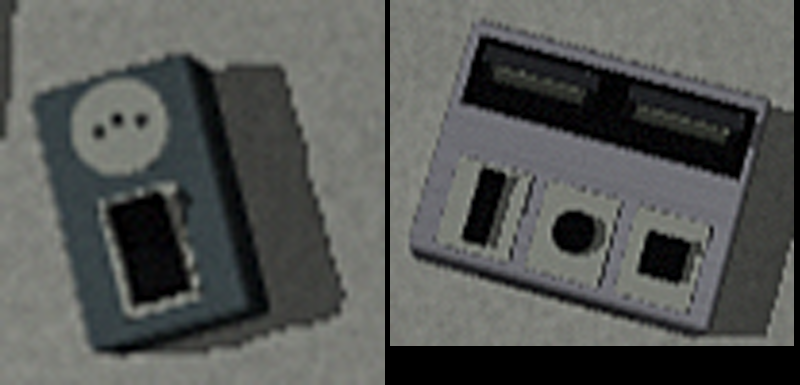

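Crop: the small block's socket is at (120,127) and its rocker centre at (151,250), with the +x end nearest the socket. On the dock, bar is at (486,207), round at (576,232) and square at (666,257). Next I'll fit the poses by reprojection and check them against the scene view.

```bash
cat > fit.py <<'E'
from h import *
from scipy.optimize import least_squares
def model(p,P):
    c,s=np.cos(p[2]),np.sin(p[2]); P=np.atleast_2d(np.array(P,float)); return np.c_[p[0]+c*P[:,0]-s*P[:,1],p[1]+s*P[:,0]+c*P[:,1],P[:,2]]
def fit(s,P,uv,p0): 
    r=least_squares(lambda p:(proj(s,model(p,P))-uv).ravel(),p0); return r.x,np.round(r.fun.reshape(-1,2),1).tolist()
E
python3 - <<'E'
from fit import *
s=load('pics/top0.npy')
A=lambda l:np.array(l)/5.5+[180,185]-.4
B=lambda l:(np.array(l)-[390,0])/3.85+[302,132]-.4
h=.058;w=.036
blk,r=fit(s,[[h,w,.044],[h,-w,.044],[-h,w,.044],[-.022,0,.048]],A([[35,98],[187,57],[92,350],[151,250]]),[.4,.3,.2]);print(blk,r)
a=.075;b=.095
P=[[a,b,.055],[a,-b,.055],[-a,-b,.055],[-a,b,.055],[-.04,.056,.068],[-.04,0,.068],[-.04,-.056,.068]]
d,r=fit(s,P,B([[477,22],[768,100],[705,330],[412,250],[488,207],[576,232],[666,257]]),[.5,0,0]);print(d,r)
np.savez('poses.npz',blk=blk,dock=d)
c=load('pics/scene0.npy');i=c["pixels"][:,:,::-1].copy()
i=cv2.resize(i[160:270,230:450],None,fx=3.5,fy=3.5,interpolation=2)
for q in (model(d,P),model(blk,[[h,w,.044],[h,-w,.044],[-h,-w,.044],[-h,w,.044],[-.004,0,.057]])):
    for u in proj(c,q): cv2.circle(i,tuple(int(v) for v in (u-[230,160]+.5)*3.5),3,(0,0,255),-1)
cv2.imwrite('pics/chk.png',i)
E
```

```text
[0.4538562  0.31179765 0.2873623 ] [[-0.9, -0.4], [0.9, -1.0], [-0.1, 1.2], [0.1, 0.3]]
[ 0.56385032 -0.03503554 -0.25558434] [[-0.8, -1.0], [1.4, -0.4], [1.7, 0.9], [-1.2, -0.1], [-0.8, 0.2], [-0.3, 0.1], [-0.1, 0.1]]
```

View pics/chk.png

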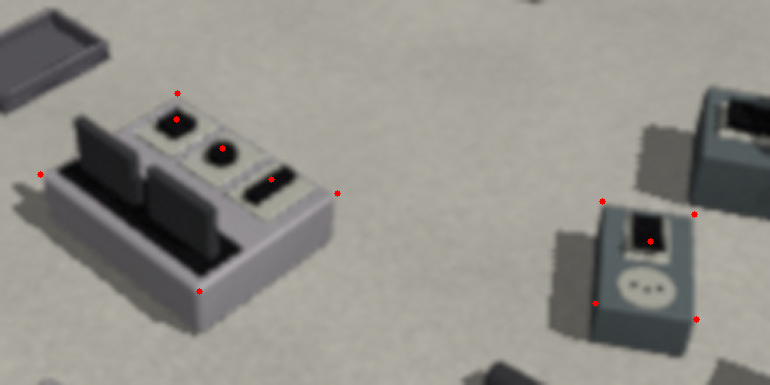

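The overlay puts every point on the right feature, about 1 px high in the scene view (2-3 mm). I'll refine with wrist views from above the dock and then the block.

```bash
cat >> fit.py <<'E'
from scipy.spatial.transform import Rotation
def Q(yaw): c,s=np.cos(yaw),np.sin(yaw); return Rotation.from_matrix(np.array([[c,s,0],[s,-c,0],[0,0,-1.]])).as_quat()
def qclose(p,yaw):
    L=[]
    for y in (yaw,yaw+np.pi):
        j=bot.solve_ik(p,Q(y))
        if j is not None: L.append((abs(np.array(j)-bot.get_joint_pos()).max(),y))
    return Q(min(L)[1])
E
python3 - <<'E'
from fit import *
z=np.load('poses.npz');d=z['dock'];b=z['blk']
bot.command_gripper(0)
rnd=model(d,[[-.08,0,.26]])[0]; bot.movep(rnd,qclose(rnd,d[2])); sd=save('wrist','pics/wd.png'); t=bot.get_time()
e=model(b,[[-.05,0,.22]])[0]; bot.movep(e,qclose(e,b[2])); sb=save('wrist','pics/wb.png')
print(t,bot.get_time(),bot.get_joint_pos(),bot.get_tool_pos())
o=[]
for s,p in((sd,d),(sb,b)):
    i=s["pixels"][:,:,::-1].copy()
    P=[[-.04,.056,.068],[-.04,0,.068],[-.04,-.056,.068],[-.075,.095,.055],[-.075,-.095,.055]] if p is d else [[.058,.036,.044],[.058,-.036,.044],[-.058,-.036,.044],[-.058,.036,.044],[-.004,0,.057]]
    uv=proj(s,model(p,P));print(uv.round(1).tolist())
    for u in uv:cv2.circle(i,tuple(int(v) for v in u.round()),2,(0,0,255),-1)
    o.append(cv2.resize(i,(480,300),interpolation=cv2.INTER_AREA))
cv2.imwrite('pics/w2.png',np.vstack(o))
E
```

```text
2.8083 4.0917 [ 6.30438115e-01  2.52035137e-01 -8.96573077e-03  1.30936460e+00
 -4.13345648e-04  3.45313739e-01] [0.40670492 0.29665224 0.2202444 ]
[[383.4, 210.4], [326.4, 210.5], [269.4, 210.6], [422.1, 172.7], [230.5, 173.0]]
[[362.5, 280.7], [290.4, 280.8], [286.6, 166.4], [366.4, 166.3], [326.6, 227.6]]
```

View pics/w2.png

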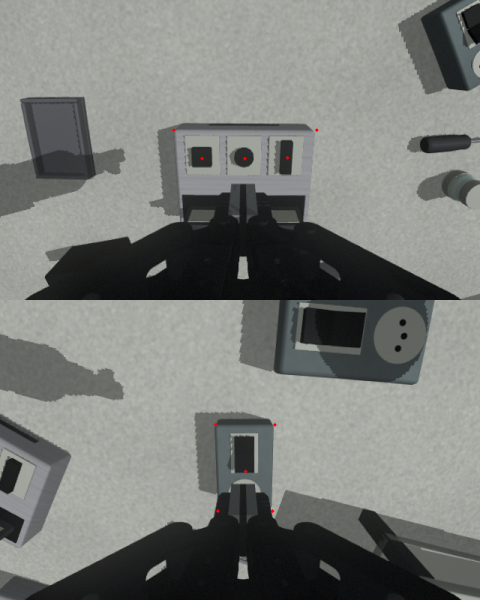

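The wrist views match the predictions to about 1 mm: keys at (202,157), (244,157) and (287,157), rocker end at (245,471). Next is the rocker press.

Run:
```python
from fit import *
b=np.load('poses.npz')['blk']
p=model(b,[[-.003,0,.075]])[0];q=qclose(p,b[2])
bot.line_to(p,q); f0=np.array(bot.get_wrist_force())
r=bot.line_to(p-[0,0,.028],vel=.03,threshold=12)
print(r,bot.get_tool_pos()-p,bot.get_tool_pos()[2],np.array(bot.get_wrist_force())-f0)
bot.line_to(p+[0,0,.03],vel=.1)
e=model(b,[[-.05,0,.22]])[0];bot.movep(e,qclose(e,b[2]));s=save('wrist','pics/wb2.png');print(bot.get_time())
a=load('pics/wb.npy')["pixels"]
cv2.imwrite('pics/ab.png',np.hstack([cv2.resize(x[140:270,270:380,::-1],None,fx=3,fy=3,interpolation=2) for x in(a,s["pixels"])]))
```

```text
True [ 0.00123783  0.00041231 -0.02498148] 0.05001851698791175 [ 0.17898582 -0.08386515  4.75950988]
7.3917
```

View pics/ab.png

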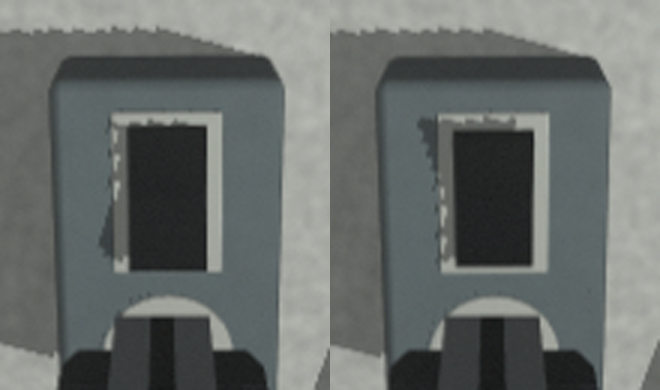

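The stop came at z = 50.0 mm with the threshold reached. In the right half the shadow has moved to the front end, so the rocker is on, and the block has not moved. Next: the round key, then the bar.

Run:
```python
from fit import *
d=np.load('poses.npz')['dock']
def st(n):print(n,round(bot.get_time(),2),np.round(bot.get_tool_pos(),4),np.round(bot.get_wrist_force(),1))
p=model(d,[[-.04,0,.085]])[0]
h=p+[0,0,.11];bot.movep(h,qclose(h,d[2]));bot.line_to(p);st('above')
r=bot.line_to(p-[0,0,.025],vel=.03,threshold=13);st(f'round {r}')
bot.dwell(.2);st('held')
bot.line_to(p,vel=.08);bot.dwell(.3);st('up')
g=model(d,[[-.04,.056,.085]])[0]
bot.line_to(g,vel=.08);st('bar above')
r=bot.line_to(g-[0,0,.0245],vel=.03,threshold=15);st(f'bar {r}')
bot.dwell(.3);st('bar held')
```

```text
above 9.57 [ 0.5259 -0.0245  0.0859] [-0.2 -0.5  0.8]
round True 10.32 [ 0.5252 -0.025   0.0621] [-0.9 -0.   4.3]
held 10.53 [ 0.5252 -0.025   0.0621] [-0.8  0.6  6.2]
up 11.27 [ 0.5247 -0.0249  0.0844] [0.1 1.2 0. ]
bar above 12.12 [0.5392 0.0292 0.0849] [ 0.7 -0.7 -0.4]
bar True 12.88 [0.5392 0.0291 0.0621] [-0.5  0.5  4.9]
bar held 13.18 [0.5392 0.0291 0.0621] [-1.2 -0.3  5.6]
```

The round key bottomed out and was released, and the bar is at its stop. I'll push slightly harder so it stays seated.

Run:
```python
from fit import *
p=np.array(bot.get_tool_pos())
for k in range(1,9):
    bot.line_to([p[0],p[1],p[2]-.0004*k],vel=.01);bot.dwell(.1);f=bot.get_wrist_force()[2];print(k,f,bot.get_tool_pos()[2])
    if f>13:break
bot.dwell(.5);print(bot.get_wrist_force(),bot.get_tool_pos(),bot.get_time())
a=save('top','pics/t9.png')["pixels"];c=save('scene','pics/s9.png')["pixels"]
cv2.imwrite('pics/f.png',np.hstack([cv2.resize(a[120:270,170:420,::-1],(400,240)),cv2.resize(c[130:280,200:450,::-1],(400,240))]))
```

```text
1 5.206652470416079 0.062085266495128924
2 7.983025423939742 0.06202902722120916
3 9.672000793637071 0.0620302681024652
4 12.499186305528696 0.06197597042911676
5 14.581381678590946 0.06195137397585486
[-4.94274008 -0.62850053 14.75614023] [0.53927599 0.02905252 0.06195562] 15.425
```

View pics/f.png

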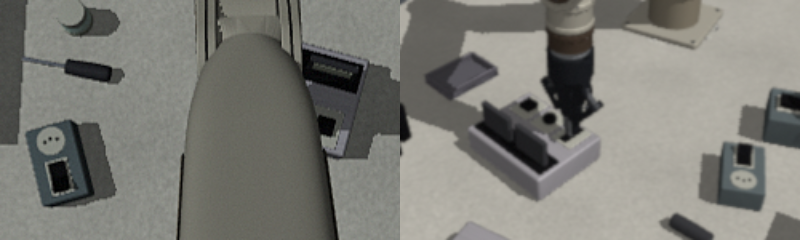

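The picture shows the fingers on the bar key at about (572,130), the round and square keys up, and the block and bystanders undisturbed. The force is about 15 N against the hard stop.

```bash
python3 -c "
from station import bot
print(bot.close_job())"
```

```text
the job is handed in; nothing more can be done
None
```

The job is handed in at about 15 s of the 43 s allowed: power block switched on, round key pressed right down and released, and the bar key held down at its hard stop with about 15 N, with nothing else seen to move.

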